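# Shut off the locked bench air valve

## Robot

A 6-joint arm with a two-finger parallel gripper is mounted at the origin on the work surface. World frame = base frame: x ahead of the robot, y to its left, z up, the work surface at z = 0. Lengths are in m, angles in degrees, forces in N, time in s.
With the tool pointing down it reaches from about 0.3 to 1 m from the base axis. Payload 5.1 kg.
Tool frame: the origin (TCP) lies at the very end of the fingers, on their centre line; the grasp point (between the pads) lies 19 mm behind it; z points along the fingers, y is the line along which they close (so a half turn about z gives the same grasp; the last joint's range is limited). The gripper opens to 95 mm and grips with 3 to 60 N. Pads are 20 mm wide; open, the fingers measure 119 mm over their backs; the gripper's body (75 mm by 180 mm) begins 59 mm behind the grasp point.
Start: joints at [-72.685, 7.093, 94.555, -0, 78.352, -4.733], TCP at [0.244, -0.602, 0.179] pointing down, gripper open.
Joint ranges: [-149.61, 149.61], [-58.7, 133.49], [1.44, 155.28], [-77.14, 257.14], [18.33, 153.61], [-166.67, 166.67]. Speed limits (degrees/s): [147.25, 147.25, 180, 180, 180, 180].

## Interface

Orientations are given as [roll, pitch, yaw] about the fixed x, y, z axes, in that order (R = Rz(yaw) Ry(pitch) Rx(roll)).
In Python, from station import manip gives the robot as it stands. The module is installed in compiled form; this text tells all that it offers.
- The arm moves only by the tool apply_moves, never from a script. Its argument "deltas" is a list that holds one entry, the list of rows, each a list of 7 numbers: the shift along the tool's x, y, z each as a share of 0.4 m, from -1 to 1, then the turn, a rotation vector about the tool's x, y, z each as a share of 0.12 rad, from -1 to 1, then the gripper's target within -1 to 1 (fully open at 1, half-way at 0, shut at -1). In form: [[[tx, ty, tz, ax, ay, az, gripper], ...]]. A call has 1 to 5 rows; each row shifts and turns the commanded pose from where the row before left it, along the tool's axes as they then stand; what a row does not reach is not made up. A row lasts 1/8 s, in which the tool goes at most 62.5 mm and 10.7 degrees, less where a joint would pass 70% of its speed; a pose out of reach is approached as far as the arm can. A call with a number of a shift or a turn outside -1 to 1 is refused whole. A call with a gripper value outside its range is refused whole. The fingers move at their own pace and stop on an object; the grip force is fixed at half the most. Time passes only in rows, so rows that do not move let the fingers close. It gives the time, the measured TCP pose, the force, the opening and the grip force at its end, in the units of the state.
- manip.state(): the state, without advancing time (a new reading comes with each control period).
- manip.grab_frame(name): name is "scene" or "top" or "wrist"; returns a dict with "pixels" (420x560x3 uint8, red, green, blue), "z_map" (420x560 float32, m along the optical axis (not along the pixel's ray), 0 where there is no reading), "intrinsics" (3x3 intrinsics, pixels), "k1" (the pictures are not rectified: a ray, as slopes to the right and down, at radius r is drawn at 1 + k1 r^2 times it, then the intrinsics apply), "R" (3x3) and "t" (3): a world point X has camera coordinates R X + t. Camera axes: x right, y down, z forward; pixel columns grow to the right and rows downward; lengths in m; the calibration is good to about 2 mm. A picture is of the moment at which its call begins.
- manip.job_done(): hands the job in; it is judged then, once.
The state is a dict: "time": time; "q": joint angles; "joint_velocities": joint speeds; "joint_torque": joint torques, N m; "position": TCP position; "ee_rot": TCP orientation; "force": force on the tool from outside, world axes, zero at the start; "torque": the same for the moment, N m; "opening": opening from 0.0 (shut) to 1.0 (fully open); "finger_force": force on a finger pad.
Only numpy, scipy, OpenCV 4.12 (cv2) and the standard library are available. Lean on these libraries where they do the work, as an engineer would, in place of code of your own. Each camera call takes 0.05 s, during which the arm holds its last target. There are 200 camera calls.

## Task

One of the two bench air valves is still open: its lever lies along the pipe. Turn the wing dial beside it slowly clockwise (seen from above) until you feel it drop into its hidden notch and catch, which unlocks the lever, then push the lever a quarter turn anticlockwise all the way to its hard stop, across the pipe. Do not force the dial or the lever; leave the valve that is already shut, its dial, and everything else on the bench where they are.

Things in the scene. Friction and masses are not known exactly. Their poses are not given: they have to be found in the camera images.
- station_a: Fixed valve station a: grey base plate 110 x 300 mm (local x by y), 10 mm thick, carrying a pipe (axis 55 mm high) along its local y. Origin under the plate's centre; local -x is its front, z up. The valve stem stands at local (0, +20 mm), the lock dial's axis at local (0, -95 mm). Next to the stem stands a fixed brass stop post, up to 120 mm high, at local (36, 32 mm). This valve is open.
- lever_a (a joint): Angle in rad of the lever of station a about its vertical stem, growing anticlockwise seen from above: 0 = lever along the pipe, pointing to local +y (open), 1.571 = at its hard stop, pointing to local -x across the pipe (shut). It stays where it is left (friction 0.4 N m). While the dial's notch has not caught, a bolt at the lever's tail blocks it at about 0.04.
- lever_a_grip (a point): Middle of the lever's sleeve, 100 mm from the stem and 114 mm above the table. The lever is a flat steel bar with a black plastic sleeve 22 mm wide and 20 mm high (z 104 to 124 mm) from 50 to 125 mm from the stem, and a 45 mm tail, 14 mm wide, on the other side. The point's y axis points outward along the lever.
- lever_a_axis (a point): Point on the stem's vertical axis at lever height (114 mm above the table).
- dial_a (a joint): Angle in rad of the lock dial of station a, growing clockwise seen from above; range -0.05 to 2.2. At 0 the wing bar lies along local x. Its hidden notch is somewhere between 0.4 and 1.85, different each time; it cannot be seen. Turning takes about 0.33 N m, steadily, until the notch.
- dial_a_end (a point): End of the wing bar, 47 mm from the dial's axis, mid-height (126 mm above the table). Wing bar: black plastic, 94 mm long, 13 mm thick, z 114 to 138 mm, on a dark steel cap 98 mm across whose top is at 114 mm. This end is the one that points to local -x at dial angle 0.
- dial_a_axis (a point): Point on the dial's vertical axis at mid-height of the wing bar (126 mm above the table). At the notch a spring pin drops 12 mm: the resistance dips, and within about 0.2 rad more the dial is caught fast and turns no further. The same drop lowers the bolt, a 10 mm steel block beside the lever's tail, and frees the lever.
- station_b: Fixed valve station b: grey base plate 110 x 300 mm (local x by y), 10 mm thick, carrying a pipe (axis 55 mm high) along its local y. Origin under the plate's centre; local -x is its front, z up. The valve stem stands at local (0, +20 mm), the lock dial's axis at local (0, -95 mm). Next to the stem stands a fixed brass stop post, up to 120 mm high, at local (36, 32 mm). Same looks; this valve is already shut.
- lever_b (a joint): Angle in rad of the lever of station b about its vertical stem, growing anticlockwise seen from above: 0 = lever along the pipe, pointing to local +y (open), 1.571 = at its hard stop, pointing to local -x across the pipe (shut). It stays where it is left (friction 0.4 N m). No lock holds it now.
- lever_b_grip (a point): Middle of the lever's sleeve, 100 mm from the stem and 114 mm above the table. The lever is a flat steel bar with a black plastic sleeve 22 mm wide and 20 mm high (z 104 to 124 mm) from 50 to 125 mm from the stem, and a 45 mm tail, 14 mm wide, on the other side. The point's y axis points outward along the lever.
- lever_b_axis (a point): Point on the stem's vertical axis at lever height (114 mm above the table).
- dial_b (a joint): Angle in rad of the lock dial of station b, growing clockwise seen from above; range -0.05 to 2.2. At 0 the wing bar lies along local x. Already caught in its notch; leave it.
- dial_b_end (a point): End of the wing bar, 47 mm from the dial's axis, mid-height (126 mm above the table). Wing bar: black plastic, 94 mm long, 13 mm thick, z 114 to 138 mm, on a dark steel cap 98 mm across whose top is at 114 mm. This end is the one that points to local -x at dial angle 0.
- dial_b_axis (a point): Point on the dial's vertical axis at mid-height of the wing bar (126 mm above the table).
- mug: Bystander: white mug with a handle, 80 mm across, 90 mm high; origin at its underside.
- multimeter: Bystander: hand multimeter lying flat, 85 x 175 x 38 mm; origin at its underside.
- pliers: Bystander: pliers lying flat, 160 mm long, 16 mm high; origin at its underside.
- tweezers: Bystander: steel tweezers lying flat, 120 mm long; origin at its underside.
- spool: Bystander: grey wire spool standing, 54 mm across, 50 mm high; origin at its underside.
- screwdriver: Bystander: screwdriver lying flat, about 200 mm long; origin at its underside.
- parts_bin: Bystander: small divided parts bin, 110 x 150 x 50 mm; origin at its underside.

How it is judged (in metres and radians):
At the end, for the whole second after the job is handed in: The open valve's lever is at rest within 0.06 rad (3.5 degrees) of its hard stop, and the other lever is still shut (within 0.09 rad of its stop) (value of joint lever_a above 1.51 rad and velocity of joint lever_a between -0.05 and 0.05 rad/s and value of joint lever_b above 1.48 rad); the robot touches nothing.
It fails at once if the lever is forced (more than 45 N) (contact force between any of the fingers, the arm and lever_a above 45 N).
It fails at once if the dial is forced (more than 30 N) (contact force between any of the fingers, the arm and dial_a above 30 N).
It fails at once if the valve that is already shut or its dial is moved (value of joint lever_b below 1.45 rad or distance of dial_b_end from where it was at the start of the episode above 0.01 m).
It fails at once if a bystander is moved by more than 30 mm or tipped over (distance of any of mug, multimeter, pliers, tweezers, spool, screwdriver, parts_bin from where it was at the start of the episode above 0.03 m or angle between any of mug, spool, parts_bin's own z axis and vertical above 0.5 rad).
It also fails if it takes over 72 s, if anything falls off the work surface, if the arm or the gripper's body presses on something with over 40 N, if the wrist force passes 120 N, or if a joint passes its speed limit or range.

## Working session

There is one attempt and no reset: what is moved stays moved. The work goes in short steps, Python scripts to look and compute and a tool call to move; the robot and the scene stay as the last step left them, time stands still between calls to the robot, and variables do not carry over. Pictures are saved under pics/ and viewed, at most 10 in all, crops included, and the job is handed in when it is done.

Besides the shell and the picture viewer there is one more tool, called as name(argument=value, ...), one argument or row to a line, values as JSON. apply_moves: Moves the arm, as the interface text tells. Shift numbers are shares of 0.4 m and turn numbers shares of 0.12 rad, none past 1 either way. Its arguments: {"type":"object","properties":{"deltas":{"type":"array","items":{"type":"array","items":{"type":"array","items":{"type":"number"}}}}},"required":["deltas"]}

```bash
mkdir -p pics; cat > h.py <<'E'
import numpy as np, cv2
from station import manip
def world(f):
    K=f["intrinsics"];z=f["z_map"];h,w=z.shape
    u,v=np.meshgrid(np.arange(w),np.arange(h))
    p=np.stack([u,v],-1).reshape(-1,1,2).astype(np.float64)
    n=cv2.undistortPoints(p,K,np.array([f["k1"],0,0,0,0.])).reshape(h,w,2)
    c=np.dstack([n*z[...,None],z])
    return (c-f["t"])@f["R"]   # R^T (c-t)
E
python3 - <<'E'
from h import *
a=[]
for n in("top","scene"):
    f=manip.grab_frame(n); np.savez(n+".npz",**f)
    cv2.imwrite(f"pics/{n}0.png",f["pixels"][...,::-1])
print(manip.state())
W=world(np.load("top.npz"));ok=np.load("top.npz")["z_map"]>0
for zl,zh in((.008,.013),(.11,.118),(.121,.127),(.134,.142)):
    m=(ok&(W[...,2]>zl)&(W[...,2]<zh)).astype(np.uint8)
    n,l,s,c=cv2.connectedComponentsWithStats(m)
    for i in range(1,n):
        if s[i,4]>25:
            P=W[l==i];r=cv2.minAreaRect((P[:,:2]*1000).astype(np.float32));print(zl,s[i,4],c[i].round(),P.mean(0).round(4),r)
E
```

```text
{'time': 0.1, 'q': array([-7.26870401e+01,  7.13102235e+00,  9.46252848e+01, -2.64562127e-04,
        7.83536676e+01, -4.73374827e+00]), 'joint_velocities': array([ 0.03150695, -0.05571907, -0.1315824 ,  0.02844674,  0.03716062,
        0.02884749]), 'joint_torque': array([ 9.69594548e-04, -4.18880975e+01, -3.61094785e+01,  7.77032808e-02,
        4.61703062e-02, -7.54344887e-05]), 'position': array([ 0.24375038, -0.60186126,  0.17770582]), 'ee_rot': array([-1.79890379e+02, -8.81759028e-03,  2.20467534e+01]), 'force': array([ 0.39811423, -0.02574962,  0.22069626]), 'torque': array([-0.01945335,  0.03123805,  0.01993938]), 'finger_force': 0.0, 'opening': 0.9986662603265675}
0.008 75 [333. 191.] [ 0.6162 -0.1279  0.0103] ((616.0587158203125, -124.58406829833984), (56.56739807128906, 18.2646484375), 75.4398193359375)
0.008 94 [354. 197.] [ 0.5995 -0.1848  0.0104] ((598.9819946289062, -181.93333435058594), (56.15530776977539, 23.75546646118164), 72.51776123046875)
0.008 102 [385. 203.] [ 0.5803 -0.2669  0.0103] ((579.49169921875, -265.68182373046875), (83.85535430908203, 21.4841194152832
[... 5666 characters left out ...]
1379] ((601.3316650390625, -543.7699584960938), (41.951560974121094, 4.972764492034912), 0.1548093855381012)
0.134 32 [509. 209.] [ 0.5375 -0.5439  0.1379] ((538.508056640625, -543.9380493164062), (49.15419006347656, 3.5037691593170166), 0.30826717615127563)
0.134 195 [418. 219.] [ 0.5164 -0.3227  0.1375] ((517.6702880859375, -323.407958984375), (27.503320693969727, 92.79171752929688), 58.480491638183594)
0.134 195 [240. 227.] [0.4996 0.1155 0.1375] ((500.397705078125, 115.44287109375), (26.129749298095703, 92.15739440917969), 21.051237106323242)
0.134 47 [511. 237.] [ 0.469  -0.5444  0.1379] ((468.5356750488281, -544.1090698242188), (66.41665649414062, 8.843503952026367), 5.053287982940674)
```

View pics/top0.png

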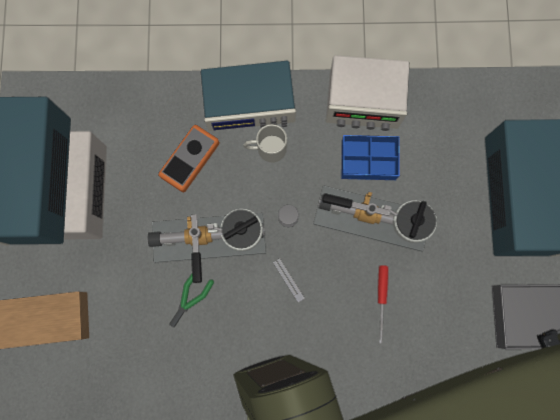

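View pics/scene0.png

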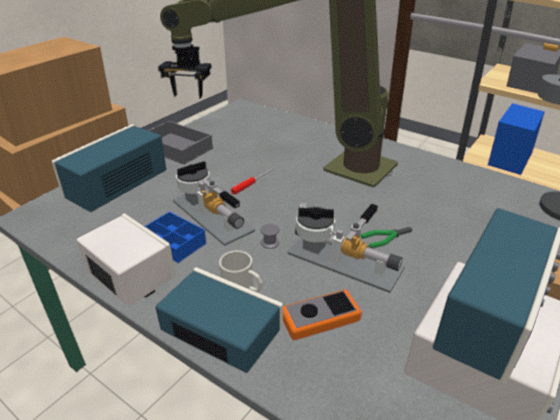

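The top view shows the open valve on the right: lever along the pipe at (345,203), stem at (372,210), dial at (416,220). The shut valve is on the left, with its lever pointing at the robot at (196,267). I'll refine the bar angle and make the first move towards the dial.

```bash
python3 - <<'E'
from h import *
W=world(np.load("top.npz"));z=W[...,2]
m=(z>.132)&(z<.142)&(np.hypot(W[...,0]-.5173,W[...,1]+.3237)<.055)
P=W[m][:,:2];print(P.mean(0),m.sum());u,s,v=np.linalg.svd(P-P.mean(0));print(np.degrees(np.arctan2(v[0,1],v[0,0])),s/np.sqrt(len(P)))
m=(z>.108)&(z<.118)&(np.hypot(W[...,0]-.5173,W[...,1]+.3237)<.055);print(cv2.minEnclosingCircle((W[m][:,:2]*1000).astype(np.float32)))
m=(W[...,1]<-.4)&(W[...,0]>.3);print("box max z",z[m].max())
E
```

```text
[ 0.5169573  -0.32303374] 232
159.03272428978096 [0.02464081 0.0056427 ]
((516.0158081054688, -323.28265380859375), 51.141822814941406)
box max z 0.15952773986435614
```

apply_moves(
  deltas=[
    [[0.0895,-0.0388,-0.01,0,0,0,0.47],[0.0895,-0.0388,-0.01,0,0,0,0.47],[0.0895,-0.0388,-0.01,0,0,0,0.47],[0.0895,-0.0388,0,0,0,0,0.47],[0.0895,-0.0388,0,0,0,0,0.47]],
  ],
)

```text
time: 0.72
position: [0.3813, -0.4621, 0.1904]
ee_rot: [-180.0, 0.0, 22.0]
force: [-0.1, 0.7, -0.9]
opening: 0.74
finger_force: 0.0
```

apply_moves(
  deltas=[
    [[0.089,-0.0388,0,0,0,0,0.47],[0.089,-0.0388,0,0,0,0,0.47],[0.089,-0.0388,0,0,0,0,0.47],[0.089,-0.0388,0,0,0,0,0.47],[0.089,-0.0388,0,0,0,0,0.47]],
  ],
)

```text
time: 1.35
position: [0.5171, -0.3234, 0.1903]
ee_rot: [-180.0, 0.0, 22.0]
force: [-1.0, 0.1, 0.1]
opening: 0.737
finger_force: 0.0
```

apply_moves(
  deltas=[
    [[0,0,0,0,0,-1,0.47],[0,0,0,0,0,-1,0.47],[0,0,0,0,0,-1,0.47],[0,0,0,0,0,-1,0.47],[0,0,0,0,0,-1,0.47]],
  ],
)

```text
time: 1.98
position: [0.5163, -0.3243, 0.1902]
ee_rot: [-179.9, -0.0, 56.7]
force: [-0.2, 1.0, 0.7]
opening: 0.737
finger_force: 0.0
```

apply_moves(
  deltas=[
    [[0,0,0,0,0,-1,0.47],[0,0,0,0,0,-1,0.47],[0,0,0,0,0,-1,0.47],[0,0,0,0,0,-1,0.47],[0,0,0,0,0,-1,0.47]],
  ],
)

```text
time: 2.6
position: [0.5163, -0.3244, 0.1901]
ee_rot: [-179.9, -0.0, 91.0]
force: [0.1, -1.0, -0.6]
opening: 0.735
finger_force: 0.0
```

apply_moves(
  deltas=[
    [[0,0,0,0,0,-1,0.47],[0,0,0,0,0,-1,0.47],[0,0,0,0,0,0,0.47]],
  ],
)

```text
time: 2.98
position: [0.5163, -0.3244, 0.1903]
ee_rot: [-180.0, -0.0, 104.5]
force: [-0.5, -0.1, -1.1]
opening: 0.735
finger_force: 0.0
```

apply_moves(
  deltas=[
    [[0,0,0.034,0,0,0,0.47],[0,0,0.034,0,0,0,0.47],[0,0,0.034,0,0,0,0.47],[0,0,0.034,0,0,0,0.47],[0,0,0.034,0,0,0,0.47]],
  ],
)

```text
time: 3.6
position: [0.5164, -0.3245, 0.1216]
ee_rot: [-180.0, -0.0, 104.5]
force: [-0.7, 0.2, 0.2]
opening: 0.73
finger_force: 0.0
```

```bash
python3 - <<'E'
from h import *
f=manip.grab_frame("wrist");cv2.imwrite("pics/w1.png",f["pixels"][...,::-1]);s=manip.state();print(s["position"],s["force"],s["torque"])
E
```

```text
[ 0.51539268 -0.32372762  0.11941686] [-0.29164616  0.7392183  -1.07646829] [ 0.01700948 -0.04444675 -0.0224815 ]
```

View pics/w1.png

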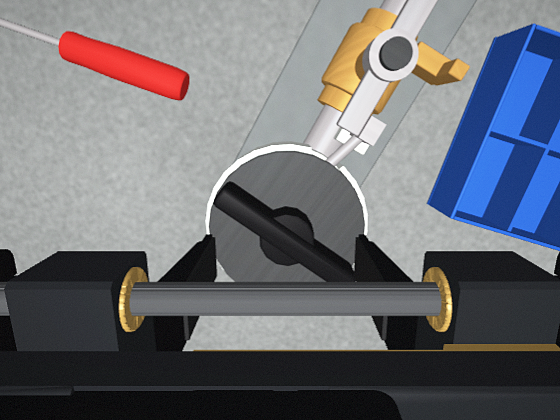

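The wing bar lies at (225,190)–(350,275), and both fingers sit on its anticlockwise sides. I'll start turning clockwise.

```bash
cat > s.py <<'E'
from station import manip
s=manip.state();print(round(s["time"],2),s["position"].round(4),"yaw",s["ee_rot"][2].round(2),"F",s["force"].round(1),"Tz",s["torque"].round(3),"tau6",s["joint_torque"][5].round(3),"op",round(s["opening"],3))
E
python3 s.py
```

```text
3.65 [ 0.5154 -0.3237  0.1194] yaw 104.55 F [-0.3  0.7 -1.1] Tz [ 0.017 -0.044 -0.022] tau6 0.002 op 0.734
```

apply_moves(
  deltas=[
    [[0,0,0,0,0,0.4,0.47],[0,0,0,0,0,0.4,0.47],[0,0,0,0,0,0.4,0.47],[0,0,0,0,0,0.4,0.47]],
  ],
)

```text
time: 4.15
position: [0.5167, -0.3247, 0.1228]
ee_rot: [180.0, 0.0, 93.5]
force: [1.1, -0.3, -0.8]
opening: 0.732
finger_force: 0.0
```

```bash
python3 s.py
```

```text
4.15 [ 0.5167 -0.3247  0.1228] yaw 93.46 F [ 1.1 -0.3 -0.8] Tz [-0.015 -0.104  0.019] tau6 -0.316 op 0.732
```

apply_moves(
  deltas=[
    [[0,0,0,0,0,0.3,0.47],[0,0,0,0,0,0.3,0.47],[0,0,0,0,0,0.3,0.47]],
  ],
)

```text
time: 4.53
position: [0.5166, -0.3246, 0.1228]
ee_rot: [180.0, -0.0, 87.2]
force: [-0.3, 1.4, -0.0]
opening: 0.738
finger_force: 0.0
```

```bash
python3 s.py
```

```text
4.53 [ 0.5166 -0.3246  0.1228] yaw 87.25 F [-0.3  1.4 -0. ] Tz [-0.012 -0.083  0.   ] tau6 -0.24 op 0.738
```

apply_moves(
  deltas=[
    [[0,0,0,0,0,0.3,0.47],[0,0,0,0,0,0.3,0.47],[0,0,0,0,0,0.3,0.47]],
  ],
)

```text
time: 4.9
position: [0.5166, -0.3246, 0.1228]
ee_rot: [-180.0, 0.0, 81.0]
force: [0.2, 0.2, 0.4]
opening: 0.734
finger_force: 0.0
```

```bash
python3 s.py
```

```text
4.9 [ 0.5166 -0.3246  0.1228] yaw 81.04 F [0.2 0.2 0.4] Tz [-0.015 -0.111 -0.041] tau6 -0.238 op 0.734
```

apply_moves(
  deltas=[
    [[0,0,0,0,0,0.3,0.47],[0,0,0,0,0,0.3,0.47]],
  ],
)

```text
time: 5.15
position: [0.5166, -0.3246, 0.1229]
ee_rot: [180.0, 0.0, 76.9]
force: [-0.3, -0.1, -0.8]
opening: 0.736
finger_force: 0.0
```

```bash
python3 s.py
```

```text
5.15 [ 0.5166 -0.3246  0.1229] yaw 76.92 F [-0.3 -0.1 -0.8] Tz [-0.026 -0.053 -0.044] tau6 -0.237 op 0.736
```

```bash
python3 - <<'E'
from h import *
f=manip.grab_frame("wrist");cv2.imwrite("pics/w2.png",f["pixels"][...,::-1])
W=world(f);z=W[...,2];np.savez("w2.npz",**f)
m=(z>.132)&(z<.142)&(np.hypot(W[...,0]-.5165,W[...,1]+.3237)<.055)
P=W[m][:,:2];print(P.mean(0),m.sum());u,s,v=np.linalg.svd(P-P.mean(0),full_matrices=False);print(np.degrees(np.arctan2(v[0,1],v[0,0])),s/np.sqrt(len(P)))
E
python3 s.py
```

```text
[ 0.51484452 -0.32330896] 4321
158.37368676726825 [0.02146719 0.00591518]
5.2 [ 0.5166 -0.3246  0.1229] yaw 76.88 F [-0.6 -0.2  0.6] Tz [-0.014 -0.071 -0.014] tau6 0.064 op 0.735
```

View pics/w2.png

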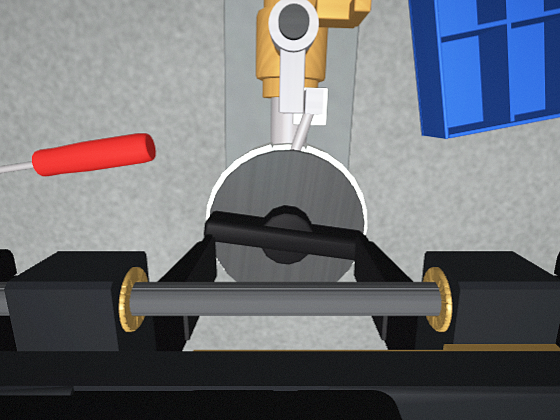

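```bash
python3 - <<'E'
from h import *
f=np.load("w2.npz");W=world(f)
a=np.radians(76.88);c=np.array([.5166,-.3246])
X=(W[...,:2]-c)@np.array([np.cos(a),np.sin(a)]);Y=(W[...,:2]-c)@np.array([np.sin(a),-np.cos(a)])
g=f["pixels"].astype(int).sum(-1)
for v in(215,225,235,242,250,260,275):
  print(v,[(u,*(1000*np.array([X[v,u],Y[v,u],W[v,u,2]])).round().astype(int).tolist()) for u in(192,200,206,212,220,285,350,358,364,370,380)])
E
```

```text
215 [(192, -24, -88, -1), (200, -24, -81, -1), (206, -24, -75, -2), (212, 11, -43, 126), (220, 11, -38, 126), (285, 14, 0, 133), (350, 8, 40, 112), (358, 8, 45, 113), (364, 5, 51, 104), (370, -24, 80, 0), (380, -24, 90, -1)]
225 [(192, -33, -89, 1), (200, -34, -81, -1), (206, 8, -44, 136), (212, 9, -41, 136), (220, 9, -36, 136), (285, 8, 0, 134), (350, 1, 40, 113), (358, 2, 45, 113), (364, -1, 51, 105), (370, -34, 81, -1), (380, -34, 90, -1)]
235 [(192, -44, -90, -1), (200, -44, -82, -1), (206, 11, -39, 160), (212, 10, -37, 158), (220, 3, -37, 137), (285, 3, 0, 137), (350, 0, 37, 129), (358, 10, 36, 157), (364, 11, 39, 159), (370, -44, 81, -1), (380, -43, 91, 0)]
242 [(192, -51, -90, -1), (200, 11, -40, 170), (206, 11, -37, 170), (212, 9, -35, 166), (220, -10, -41, 112), (285, -1, 0, 137), (350, -1, 36, 137), (358, 9, 35, 166), (364, 11, 36, 170), (370, 11, 39, 170), (380, -51, 92, -1)]
250 [(192, 11, -41, 181), (200, 11, -37, 180), (206, 9, -36, 176), (212, 6, -35, 167), (220, -16, -42, 112), (285, -6, 0, 137), (350, -6, 36, 137), (358, 6, 34, 167), (364, 9, 35, 177), (370, 11, 37, 181), (380, 11, 41, 181)]
260 [(192, 11, -38, 191), (200, 9, -36, 188), (206, 6, -35, 181), (212, 1, -35, 167), (220, -22, -42, 113), (285, -13, 0, 133), (350, -22, 41, 113), (358, 1, 34, 168), (364, 6, 34, 181), (370, 9, 35, 187), (380, 11, 39, 191)]
275 [(192, 10, -35, 203), (200, 4, -35, 191), (206, 0, -35, 182), (212, -6, -35, 170), (220, -86, -65, -1), (285, -33, 0, 113), (350, -85, 64, -1), (358, -6, 34, 170), (364, 0, 34, 182), (370, 4, 35, 192), (380, 9, 36, 202)]
```

```bash
python3 - <<'E'
from h import *
f=manip.grab_frame("scene");s=manip.state()
K=f["intrinsics"];a=np.radians(s["ee_rot"][2]);t=s["position"]
pts=[t,t+[0,0,.04]]
for y in(-.041,.041): 
  for dz in(0,.04): pts.append(t+np.array([np.sin(a)*y,-np.cos(a)*y,dz]))
p,_=cv2.projectPoints(np.array(pts),cv2.Rodrigues(f["R"])[0],f["t"],K,np.array([f["k1"],0,0,0,0.]))
p=p.reshape(-1,2);print(p.round(1))
im=f["pixels"][...,::-1].copy();x,y=p[0].astype(int)
S=8;c=im[y-40:y+30,x-45:x+45].copy();c=cv2.resize(c,None,fx=S,fy=S,interpolation=cv2.INTER_CUBIC)
for i,q in enumerate(p): cv2.circle(c,tuple(((q-[x-45,y-40]+.5)*S).astype(int).tolist()),3,((0,0,255) if i%2==0 else (0,255,0)),-1)
cv2.imwrite("pics/s2.png",c)
E
```

```text
[[191.8 168.5]
 [190.4 157. ]
 [202.9 164.2]
 [201.7 152.8]
 [180.3 173. ]
 [178.7 161.4]]
```

View pics/s2.png

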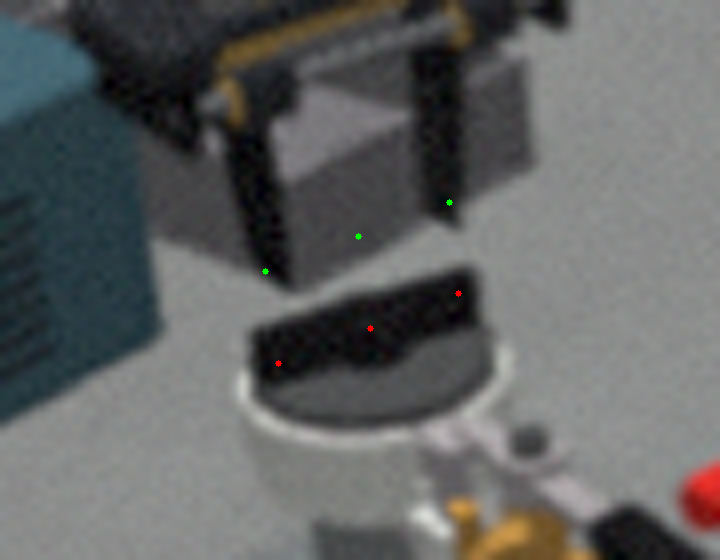

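The fingers actually end about 30–35 mm above the reported TCP: in the crop their tips are at (290,290) and (455,225), while the projected TCP is at (370,328). I'll measure that offset precisely.

```bash
python3 - <<'E'
from h import *
f=np.load("w2.npz");W=world(f)
a=np.radians(76.88);c=np.array([.5166,-.3246])
X=(W[...,:2]-c)@np.array([np.cos(a),np.sin(a)])*1e3;Y=(W[...,:2]-c)@np.array([np.sin(a),-np.cos(a)])*1e3;Z=W[...,2]*1e3
for s in(-1,1):
  m=(abs(X)<14)&(Y*s>28)&(Y*s<62)&(Z>142)
  v,u=np.nonzero(m);o=np.argsort(Z[m])[:12]
  print([(u[i],v[i],X[v[i],u[i]].round(),Y[v[i],u[i]].round(),Z[v[i],u[i]].round()) for i in o])
s=np.load("top.npz")
g=manip.grab_frame("scene");W=world(g)
X=(W[...,:2]-c)@np.array([np.cos(a),np.sin(a)])*1e3;Y=(W[...,:2]-c)@np.array([np.sin(a),-np.cos(a)])*1e3;Z=W[...,2]*1e3
for q in(-1,1):
  m=(abs(X)<14)&(Y*q>28)&(Y*q<62)&(Z>141)&(Z<185)
  v,u=np.nonzero(m);o=np.argsort(Z[m])[:10];print([(u[i],v[i],X[v[i],u[i]].round(),Y[v[i],u[i]].round(),Z[v[i],u[i]].round()) for i in o])
E
```

```text
[(np.int64(216), np.int64(252), np.float64(1.0), np.float64(-35.0), np.float64(157.0)), (np.int64(212), np.int64(234), np.float64(10.0), np.float64(-37.0), np.float64(157.0)), (np.int64(216), np.int64(259), np.float64(-3.0), np.float64(-35.0), np.float64(157.0)), (np.int64(212), np.int64(235), np.float64(10.0), np.float64(-37.0), np.float64(158.0)), (np.int64(216), np.int64(255), np.float64(-1.0), np.float64(-35.0), np.float64(158.0)), (np.int64(207), np.int64(234), np.float64(11.0), np.float64(-39.0), np.float64(158.0)), (np.int64(217), np.int64(273), np.float64(-10.0), np.float64(-35.0), np.float64(158.0)), (np.int64(217), np.int64(275), np.float64(-11.0), np.float64(-35.0), np.float64(158.0)), (np.int64(216), np.int64(253), np.float64(1.0), np.float64(-35.0), np.float64(158.0)), (np.int64(217), np.int64(272), np.float64(-10.0), np.float64(-35.0), np.float64(158.0)), (np.int64(209), np.int64(234), np.float64(11.0), np.float64(-38.0), np.float64(158.0)), (np.int64(212), np.int64(237), np.float64(9.0), np.float64(-37.0), np.float64(158.0))]
[(np.int64(353), np.int64(272), np.float64(
[... 2044 characters left out ...]
59.0)), (np.int64(178), np.int64(161), np.float64(-7.0), np.float64(39.0), np.float64(161.0)), (np.int64(180), np.int64(162), np.float64(4.0), np.float64(39.0), np.float64(162.0)), (np.int64(181), np.int64(163), np.float64(12.0), np.float64(40.0), np.float64(162.0)), (np.int64(179), np.int64(161), np.float64(-3.0), np.float64(38.0), np.float64(162.0)), (np.int64(182), np.int64(162), np.float64(10.0), np.float64(36.0), np.float64(163.0)), (np.int64(181), np.int64(162), np.float64(9.0), np.float64(39.0), np.float64(164.0)), (np.int64(178), np.int64(160), np.float64(-6.0), np.float64(40.0), np.float64(165.0)), (np.int64(181), np.int64(161), np.float64(7.0), np.float64(37.0), np.float64(165.0))]
```

Both cameras put the real tips at z = 157 mm, 34 mm above the reported TCP. I'll turn back, lower by 35 mm more and engage the dial again.

apply_moves(
  deltas=[
    [[0,0,0,0,0,-1,0.47],[0,0,0,0,0,-1,0.47],[0,0,0,0,0,-1,0.47],[0,0,0,0,0,-1,0.47],[0,0,0,0,0,0,0.47]],
  ],
)

```text
time: 5.92
position: [0.5166, -0.3246, 0.1228]
ee_rot: [180.0, -0.0, 104.5]
force: [0.7, 0.1, -0.2]
opening: 0.74
finger_force: 0.0
```

apply_moves(
  deltas=[
    [[0,0,0.02,0,0,0,0.47],[0,0,0.02,0,0,0,0.47],[0,0,0.02,0,0,0,0.47],[0,0,0.015,0,0,0,0.47],[0,0,0.01,0,0,0,0.47]],
  ],
)

```text
time: 6.55
position: [0.5164, -0.3245, 0.0882]
ee_rot: [-180.0, -0.0, 104.5]
force: [0.1, 0.7, 0.6]
opening: 0.733
finger_force: 0.0
```

apply_moves(
  deltas=[
    [[0,0,0,0,0,0.3,0.47],[0,0,0,0,0,0.3,0.47],[0,0,0,0,0,0.3,0.47],[0,0,0,0,0,0.3,0.47]],
  ],
)

```text
time: 7.05
position: [0.5168, -0.3245, 0.0891]
ee_rot: [180.0, -0.0, 96.2]
force: [-0.2, 2.3, -0.4]
opening: 0.733
finger_force: 1.2
```

```bash
python3 s.py
```

```text
7.05 [ 0.5168 -0.3245  0.0891] yaw 96.16 F [-0.2  2.3 -0.4] Tz [ 0.371 -0.214  0.112] tau6 -0.155 op 0.733
```

apply_moves(
  deltas=[
    [[0,0,0,0,0,0.3,0.47],[0,0,0,0,0,0.3,0.47]],
  ],
)

```text
time: 7.3
position: [0.5168, -0.3244, 0.0891]
ee_rot: [180.0, -0.0, 92.1]
force: [0.2, 1.5, 2.0]
opening: 0.734
finger_force: 3.4
```

```bash
python3 s.py
```

```text
7.3 [ 0.5168 -0.3244  0.0891] yaw 92.07 F [0.2 1.5 2. ] Tz [ 0.309 -0.139  0.33 ] tau6 0.028 op 0.734
```

Contact made; torque is 0.33 N m, as expected. Continuing slowly.

apply_moves(
  deltas=[
    [[0,0,0,0,0,0.25,0.47],[0,0,0,0,0,0.25,0.47],[0,0,0,0,0,0.25,0.47],[0,0,0,0,0,0.25,0.47]],
  ],
)

```text
time: 7.8
position: [0.5169, -0.3244, 0.0891]
ee_rot: [180.0, -0.0, 85.2]
force: [0.5, 3.6, 2.9]
opening: 0.736
finger_force: 2.6
```

```bash
python3 s.py
```

```text
7.8 [ 0.5169 -0.3244  0.0891] yaw 85.19 F [0.5 3.6 2.9] Tz [ 0.56  -0.21   0.246] tau6 0.014 op 0.736
```

apply_moves(
  deltas=[
    [[0,0,0,0,0,0.2,0.47],[0,0,0,0,0,0.2,0.47],[0,0,0,0,0,0.2,0.47]],
  ],
)

```text
time: 8.18
position: [0.5168, -0.3245, 0.089]
ee_rot: [180.0, -0.0, 81.1]
force: [0.7, 4.6, 4.3]
opening: 0.738
finger_force: 2.6
```

```bash
python3 s.py
```

```text
8.18 [ 0.5168 -0.3245  0.089 ] yaw 81.08 F [0.7 4.6 4.3] Tz [ 0.723 -0.395  0.207] tau6 0.045 op 0.738
```

apply_moves(
  deltas=[
    [[0,0,0,0,0,0.2,0.47],[0,0,0,0,0,0.2,0.47]],
  ],
)

```text
time: 8.43
position: [0.5168, -0.3245, 0.089]
ee_rot: [180.0, -0.0, 78.3]
force: [1.0, 4.1, 4.2]
opening: 0.734
finger_force: 2.4
```

```bash
python3 s.py
```

```text
8.43 [ 0.5168 -0.3245  0.089 ] yaw 78.34 F [1.  4.1 4.2] Tz [ 0.755 -0.445  0.214] tau6 0.043 op 0.734
```

apply_moves(
  deltas=[
    [[0,0,0,0,0,0.2,0.47],[0,0,0,0,0,0.2,0.47]],
  ],
)

```text
time: 8.68
position: [0.5169, -0.3245, 0.0889]
ee_rot: [180.0, -0.0, 75.6]
force: [0.5, 5.3, 2.9]
opening: 0.731
finger_force: 2.5
```

```bash
python3 s.py
```

```text
8.68 [ 0.5169 -0.3245  0.0889] yaw 75.58 F [0.5 5.3 2.9] Tz [ 0.828 -0.482  0.191] tau6 0.042 op 0.731
```

apply_moves(
  deltas=[
    [[0,0,0,0,0,0.2,0.47],[0,0,0,0,0,0.2,0.47],[0,0,0,0,0,0.2,0.47]],
  ],
)

```text
time: 9.05
position: [0.5169, -0.3244, 0.089]
ee_rot: [180.0, -0.0, 71.5]
force: [0.8, 5.6, 4.0]
opening: 0.733
finger_force: 2.7
```

```bash
python3 s.py
```

```text
9.05 [ 0.5169 -0.3244  0.089 ] yaw 71.46 F [0.8 5.6 4. ] Tz [ 0.781 -0.54   0.16 ] tau6 0.059 op 0.733
```

apply_moves(
  deltas=[
    [[0,0,0,0,0,0.2,0.47],[0,0,0,0,0,0.2,0.47],[0,0,0,0,0,0.2,0.47]],
  ],
)

```text
time: 9.43
position: [0.5169, -0.3245, 0.089]
ee_rot: [180.0, -0.0, 67.3]
force: [2.0, 3.5, 4.4]
opening: 0.735
finger_force: 2.8
```

```bash
python3 s.py
```

```text
9.43 [ 0.5169 -0.3245  0.089 ] yaw 67.34 F [2.  3.5 4.4] Tz [ 0.865 -0.512  0.239] tau6 0.067 op 0.735
```

apply_moves(
  deltas=[
    [[0,0,0,0,0,0.2,0.47],[0,0,0,0,0,0.2,0.47],[0,0,0,0,0,0.2,0.47],[0,0,0,0,0,0.1,0.47]],
  ],
)

```text
time: 9.93
position: [0.517, -0.3245, 0.0889]
ee_rot: [180.0, -0.0, 62.5]
force: [1.8, 4.1, 3.3]
opening: 0.735
finger_force: 2.3
```

```bash
python3 s.py
```

```text
9.93 [ 0.517  -0.3245  0.0889] yaw 62.54 F [1.8 4.1 3.3] Tz [ 0.736 -0.571  0.217] tau6 0.124 op 0.735
```

apply_moves(
  deltas=[
    [[0,0,0,0,0,0.2,0.47],[0,0,0,0,0,0.2,0.47],[0,0,0,0,0,0.2,0.47],[0,0,0,0,0,0.1,0.47]],
  ],
)

```text
time: 10.42
position: [0.517, -0.3246, 0.0889]
ee_rot: [180.0, -0.0, 57.7]
force: [1.9, 3.4, 2.2]
opening: 0.734
finger_force: 2.2
```

```bash
python3 s.py
```

```text
10.43 [ 0.517  -0.3246  0.0889] yaw 57.73 F [1.9 3.4 2.2] Tz [ 0.678 -0.579  0.209] tau6 0.121 op 0.734
```

apply_moves(
  deltas=[
    [[0,0,0,0,0,0.2,0.47],[0,0,0,0,0,0.2,0.47],[0,0,0,0,0,0.2,0.47],[0,0,0,0,0,0.1,0.47]],
  ],
)

```text
time: 10.92
position: [0.5171, -0.3245, 0.0889]
ee_rot: [180.0, -0.0, 52.9]
force: [2.4, 4.6, 3.6]
opening: 0.737
finger_force: 2.5
```

```bash
python3 s.py
```

```text
10.93 [ 0.5171 -0.3245  0.0889] yaw 52.91 F [2.4 4.6 3.6] Tz [ 0.749 -0.653  0.217] tau6 0.142 op 0.737
```

apply_moves(
  deltas=[
    [[0,0,0,0,0,0.2,0.47],[0,0,0,0,0,0.2,0.47],[0,0,0,0,0,0.2,0.47],[0,0,0,0,0,0.1,0.47]],
  ],
)

```text
time: 11.42
position: [0.5171, -0.3245, 0.0888]
ee_rot: [179.9, -0.0, 48.1]
force: [2.2, 4.4, 2.8]
opening: 0.737
finger_force: 2.6
```

```bash
python3 s.py
```

```text
11.43 [ 0.5171 -0.3245  0.0888] yaw 48.11 F [2.2 4.4 2.8] Tz [ 0.654 -0.64   0.222] tau6 0.155 op 0.737
```

apply_moves(
  deltas=[
    [[0,0,0,0,0,0.2,0.47],[0,0,0,0,0,0.2,0.47],[0,0,0,0,0,0.2,0.47],[0,0,0,0,0,0.1,0.47]],
  ],
)

```text
time: 11.92
position: [0.5172, -0.3247, 0.0888]
ee_rot: [179.9, -0.0, 43.3]
force: [3.0, 4.5, 1.9]
opening: 0.733
finger_force: 2.2
```

```bash
python3 s.py
```

```text
11.93 [ 0.5172 -0.3247  0.0888] yaw 43.29 F [3.  4.5 1.9] Tz [ 0.679 -0.655  0.129] tau6 0.121 op 0.733
```

apply_moves(
  deltas=[
    [[0,0,0,0,0,0.2,0.47],[0,0,0,0,0,0.2,0.47]],
  ],
)

```text
time: 12.18
position: [0.5172, -0.3247, 0.0889]
ee_rot: [179.9, -0.0, 40.5]
force: [4.3, 4.1, 2.6]
opening: 0.735
finger_force: 2.4
```

```bash
python3 s.py
```

```text
12.18 [ 0.5172 -0.3247  0.0889] yaw 40.52 F [4.3 4.1 2.6] Tz [ 0.633 -0.631  0.213] tau6 0.04 op 0.735
```

apply_moves(
  deltas=[
    [[0,0,0,0,0,0.2,0.47],[0,0,0,0,0,0.2,0.47],[0,0,0,0,0,0.2,0.47],[0,0,0,0,0,0.1,0.47]],
  ],
)

```text
time: 12.68
position: [0.5172, -0.3247, 0.0888]
ee_rot: [179.9, -0.0, 35.7]
force: [3.1, 3.1, 2.2]
opening: 0.734
finger_force: 2.0
```

```bash
python3 s.py
```

```text
12.68 [ 0.5172 -0.3247  0.0888] yaw 35.73 F [3.1 3.1 2.2] Tz [ 0.455 -0.652  0.211] tau6 0.105 op 0.734
```

apply_moves(
  deltas=[
    [[0,0,0,0,0,0.2,0.47],[0,0,0,0,0,0.2,0.47],[0,0,0,0,0,0.2,0.47],[0,0,0,0,0,0.1,0.47]],
  ],
)

```text
time: 13.18
position: [0.5159, -0.3248, 0.0883]
ee_rot: [-180.0, 0.1, 30.9]
force: [0.3, -0.2, 0.2]
opening: 0.735
finger_force: 0.0
```

```bash
python3 s.py
```

```text
13.18 [ 0.5159 -0.3248  0.0883] yaw 30.91 F [ 0.3 -0.2  0.2] Tz [0.011 0.004 0.069] tau6 -0.051 op 0.735
```

Resistance dropped to zero, so the notch was reached. I'll take small steps until it catches.

apply_moves(
  deltas=[
    [[0,0,0,0,0,0.15,0.47],[0,0,0,0,0,0.15,0.47]],
  ],
)

```text
time: 13.42
position: [0.5165, -0.3247, 0.0888]
ee_rot: [-180.0, 0.0, 28.8]
force: [0.9, -0.4, -0.9]
opening: 0.735
finger_force: 0.0
```

```bash
python3 s.py
```

```text
13.43 [ 0.5165 -0.3247  0.0888] yaw 28.85 F [ 0.9 -0.4 -0.9] Tz [ 0.04  -0.029  0.011] tau6 -0.119 op 0.735
```

apply_moves(
  deltas=[
    [[0,0,0,0,0,0.15,0.47],[0,0,0,0,0,0.15,0.47]],
  ],
)

```text
time: 13.68
position: [0.517, -0.3246, 0.0889]
ee_rot: [180.0, -0.1, 26.8]
force: [2.4, -1.0, -1.0]
opening: 0.732
finger_force: 1.1
```

```bash
python3 s.py
```

```text
13.68 [ 0.517  -0.3246  0.0889] yaw 26.8 F [ 2.4 -1.  -1. ] Tz [ 0.077 -0.382  0.105] tau6 -0.036 op 0.732
```

apply_moves(
  deltas=[
    [[0,0,0,0,0,0.15,0.47],[0,0,0,0,0,0.1,0.47]],
  ],
)

```text
time: 13.92
position: [0.5169, -0.3245, 0.0889]
ee_rot: [180.0, -0.0, 25.1]
force: [2.0, 0.7, -1.1]
opening: 0.735
finger_force: 1.1
```

```bash
python3 s.py
```

```text
13.93 [ 0.5169 -0.3245  0.0889] yaw 25.1 F [ 2.   0.7 -1.1] Tz [ 0.067 -0.362  0.111] tau6 0.02 op 0.735
```

apply_moves(
  deltas=[
    [[0,0,0,0,0,0.15,0.47],[0,0,0,0,0,0.1,0.47]],
  ],
)

```text
time: 14.18
position: [0.5167, -0.3246, 0.0889]
ee_rot: [180.0, -0.0, 23.4]
force: [2.4, 1.0, -0.3]
opening: 0.737
finger_force: 1.1
```

```bash
python3 s.py
```

```text
14.18 [ 0.5167 -0.3246  0.0889] yaw 23.37 F [ 2.4  1.  -0.3] Tz [ 0.109 -0.438  0.084] tau6 0.019 op 0.737
```

apply_moves(
  deltas=[
    [[0,0,0,0,0,0.15,0.47],[0,0,0,0,0,0.1,0.47]],
  ],
)

```text
time: 14.42
position: [0.5166, -0.3246, 0.0889]
ee_rot: [-180.0, -0.0, 21.7]
force: [2.0, 0.6, -0.0]
opening: 0.734
finger_force: 1.1
```

```bash
python3 s.py
```

```text
14.43 [ 0.5166 -0.3246  0.0889] yaw 21.65 F [ 2.   0.6 -0. ] Tz [ 0.158 -0.408  0.115] tau6 0.019 op 0.734
```

apply_moves(
  deltas=[
    [[0,0,0,0,0,0.15,0.47],[0,0,0,0,0,0.1,0.47]],
  ],
)

```text
time: 14.68
position: [0.5166, -0.3245, 0.0889]
ee_rot: [-180.0, -0.0, 19.9]
force: [2.9, 0.2, -0.4]
opening: 0.736
finger_force: 1.0
```

```bash
python3 s.py
```

```text
14.68 [ 0.5166 -0.3245  0.0889] yaw 19.94 F [ 2.9  0.2 -0.4] Tz [ 0.13  -0.386  0.074] tau6 0.019 op 0.736
```

apply_moves(
  deltas=[
    [[0,0,0,0,0,0.15,0.47],[0,0,0,0,0,0.1,0.47]],
  ],
)

```text
time: 14.92
position: [0.5166, -0.3246, 0.0889]
ee_rot: [-180.0, -0.0, 18.2]
force: [1.8, 0.8, 0.6]
opening: 0.731
finger_force: 1.0
```

```bash
python3 s.py
```

```text
14.93 [ 0.5166 -0.3246  0.0889] yaw 18.22 F [1.8 0.8 0.6] Tz [ 0.144 -0.445  0.063] tau6 0.019 op 0.731
```

apply_moves(
  deltas=[
    [[0,0,0,0,0,0.15,0.47],[0,0,0,0,0,0.1,0.47]],
  ],
)

```text
time: 15.18
position: [0.5166, -0.3246, 0.0889]
ee_rot: [-180.0, -0.0, 16.5]
force: [2.1, 0.2, -0.5]
opening: 0.737
finger_force: 1.1
```

```bash
python3 s.py
```

```text
15.18 [ 0.5166 -0.3246  0.0889] yaw 16.5 F [ 2.1  0.2 -0.5] Tz [ 0.198 -0.425  0.099] tau6 0.024 op 0.737
```

```bash
python3 - <<'E'
from h import *
f=manip.grab_frame("wrist");cv2.imwrite("pics/w3.png",f["pixels"][...,::-1])
W=world(f);z=W[...,2]
m=(z>.12)&(z<.144)&(np.hypot(W[...,0]-.5168,W[...,1]+.3237)<.035)
P=W[m];print(P.mean(0),m.sum());P=P[:,:2];u,s,v=np.linalg.svd(P-P.mean(0),full_matrices=False);print(np.degrees(np.arctan2(v[0,1],v[0,0])),s/np.sqrt(len(P)))
print(manip.state()["torque"])
E
```

```text
[ 0.5207017  -0.31861616  0.13402719] 5695
-91.75181631323284 [0.01715794 0.00707902]
[ 0.25906672 -0.36243259  0.13537644]
```

View pics/w3.png

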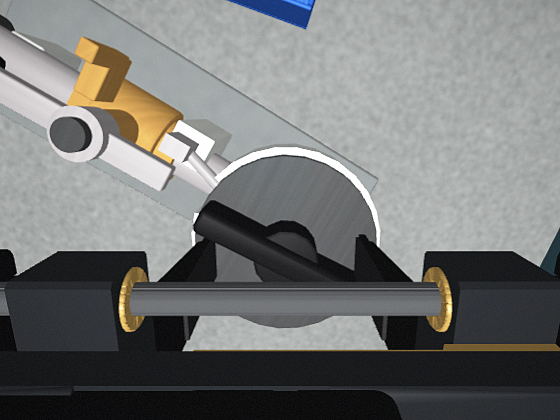

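```bash
python3 - <<'E'
from h import *
f=manip.grab_frame("wrist")
W=world(f);z=W[...,2]
m=(z>.1355)&(z<.141)&(np.hypot(W[...,0]-.5168,W[...,1]+.3237)<.05)
P=W[m];print(P.mean(0),m.sum());P=P[:,:2]
r=P-[.5168,-.3237];print("max r",np.hypot(*r.T).max())
d=r[np.hypot(*r.T)>.03];a=np.degrees(np.arctan2(d[:,1],d[:,0]));print(len(d),np.percentile(a,[2,25,50,75,98]))
h,xe,ye=np.histogram2d(W[...,0].ravel(),W[...,1].ravel(),bins=[np.arange(.465,.57,.005),np.arange(-.375,-.27,.005)],weights=((z>.133)&(z<.142)).ravel().astype(float))
for row in h[::-1]: print(''.join('#' if c>8 else '.' for c in row[::-1]))
E
python3 s.py
```

```text
[ 0.52069308 -0.31311161  0.13710315] 3592
max r 0.04481002556567895
1090 [-82.40340597  70.06342882  76.20951468  82.80705259 113.37537319]
....................
....................
....................
....................
....................
................##..
.###.....##.....#...
.############...#...
##############..##..
.#################..
..##...#######......
...#...####.........
...#................
....................
....................
....................
....................
....................
....................
....................
15.28 [ 0.5166 -0.3246  0.0888] yaw 16.53 F [ 2.1  1.1 -0.1] Tz [ 0.171 -0.401  0.074] tau6 0.128 op 0.735
```

The wing bar has followed to about −100°, so it is still turning with reduced resistance. Continuing in small steps.

apply_moves(
  deltas=[
    [[0,0,0,0,0,0.15,0.47],[0,0,0,0,0,0.15,0.47]],
  ],
)

```text
time: 15.52
position: [0.5172, -0.3246, 0.0889]
ee_rot: [180.0, -0.1, 14.4]
force: [5.3, 0.9, -1.4]
opening: 0.734
finger_force: 3.9
```

```bash
python3 s.py
```

```text
15.53 [ 0.5172 -0.3246  0.0889] yaw 14.43 F [ 5.3  0.9 -1.4] Tz [ 0.25  -0.853  0.288] tau6 0.192 op 0.734
```

Force is rising, so this may be the catch. One more tiny step to confirm.

apply_moves(
  deltas=[
    [[0,0,0,0,0,0.12,0.47],[0,0,0,0,0,0,0.47]],
  ],
)

```text
time: 15.78
position: [0.5172, -0.3246, 0.0889]
ee_rot: [180.0, -0.1, 13.7]
force: [5.8, 1.1, -1.4]
opening: 0.734
finger_force: 5.2
```

```bash
python3 s.py
```

```text
15.78 [ 0.5172 -0.3246  0.0889] yaw 13.68 F [ 5.8  1.1 -1.4] Tz [ 0.261 -0.928  0.405] tau6 0.437 op 0.734
```

apply_moves(
  deltas=[
    [[0,0,0,0,0,0.12,0.47],[0,0,0,0,0,0.08,0.47]],
  ],
)

```text
time: 16.02
position: [0.5171, -0.3246, 0.0889]
ee_rot: [180.0, -0.0, 12.4]
force: [5.0, 0.2, -0.5]
opening: 0.734
finger_force: 10.5
```

```bash
python3 s.py
```

```text
16.02 [ 0.5171 -0.3246  0.0889] yaw 12.35 F [ 5.   0.2 -0.5] Tz [ 0.304 -0.937  0.841] tau6 0.784 op 0.734
```

Torque is up to 0.84 N m and the dial no longer moves, so it's caught. Backing off and lifting clear.

apply_moves(
  deltas=[
    [[0,0,0,0,0,-0.5,0.47],[0,0,0,0,0,-0.7,0.47],[0,0,-0.04,0,0,0,0.47],[0,0,-0.06,0,0,0,0.47],[0,0,-0.06,0,0,0,0.47]],
  ],
)

```text
time: 16.65
position: [0.5162, -0.325, 0.1547]
ee_rot: [180.0, 0.0, 20.4]
force: [0.8, -0.7, -0.1]
opening: 0.737
finger_force: 0.0
```

apply_moves(
  deltas=[
    [[0,0,0,0,0,1,-1],[0,0,0,0,0,1,-1],[0,0,0,0,0,1,-1],[0,0,0,0,0,1,-1],[0,0,0,0,0,1,-1]],
  ],
)

```text
time: 17.27
position: [0.5163, -0.3251, 0.1543]
ee_rot: [179.9, -0.0, -14.2]
force: [0.8, -0.2, -0.7]
opening: 0.263
finger_force: 0.0
```

```bash
cat > rel.py <<'E'
import sys,numpy as np
from station import manip
s=manip.state();a=np.radians(s["ee_rot"][2]);d=np.array([float(v) for v in sys.argv[1:4]])-s["position"]
print("shares",(np.array([d[0]*np.cos(a)+d[1]*np.sin(a),d[0]*np.sin(a)-d[1]*np.cos(a),-d[2]])/.4).round(4))
E
python3 s.py; python3 rel.py .6063 -.1251 .149
```

```text
17.27 [ 0.5163 -0.3251  0.1543] yaw -14.2 F [ 0.8 -0.2 -0.7] Tz [ 0.03   0.114 -0.058] tau6 -0.79 op 0.263
shares [ 0.0955 -0.54    0.0131]
```

apply_moves(
  deltas=[
    [[0.019,-0.108,0,0,0,0,-1],[0.019,-0.108,0,0,0,0,-1],[0.019,-0.108,0,0,0,0,-1],[0.019,-0.108,0,0,0,0,-1],[0.019,-0.108,0,0,0,0,-1]],
  ],
)

```text
time: 17.9
position: [0.6056, -0.1233, 0.1544]
ee_rot: [179.9, -0.1, -14.0]
force: [-0.3, -0.8, -0.8]
opening: 0.007
finger_force: 0.0
```

```bash
python3 - <<'E'
from h import *
f=manip.grab_frame("wrist");cv2.imwrite("pics/w4.png",f["pixels"][...,::-1])
W=world(f);z=W[...,2]
m=(z>.12)&(z<.128)&(abs(W[...,0]-.567)<.06)&(abs(W[...,1]+.128)<.06)
print(m.sum(),cv2.minAreaRect((W[m][:,:2]*1000).astype(np.float32)) if m.any() else 0)
t=manip.state()["position"];m=(np.hypot(W[...,0]-t[0],W[...,1]-t[1])<.02)&(z>.13);print("tip z",np.percentile(z[m],[0,1,5]) if m.any() else 0)
E
python3 s.py; python3 rel.py .6063 -.1251 .072
```

```text
4 ((581.230712890625, -123.4708480834961), (39.583885192871094, 0.44270607829093933), 75.97747802734375)
tip z [0.18883538 0.18992585 0.19321793]
17.95 [ 0.6072 -0.1187  0.1544] yaw -13.78 F [-0.2  1.9  0.4] Tz [0.147 0.002 0.048] tau6 0.227 op 0.005
shares [0.0017 0.0161 0.206 ]
```

View pics/w4.png

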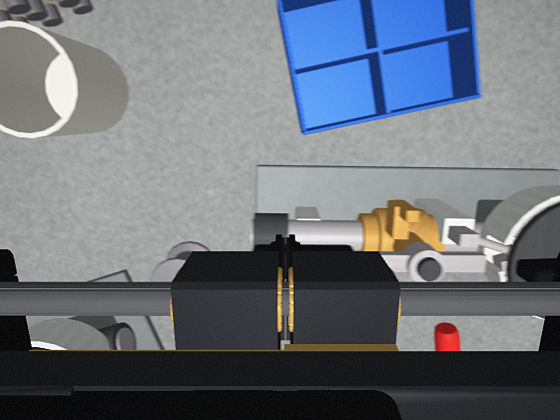

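apply_moves(
  deltas=[
    [[0,0.008,0.04,0,0,0,-1],[0,0.006,0.05,0,0,0,-1],[0,0,0.05,0,0,0,-1],[0,0,0.04,0,0,0,-1],[0,0,0.026,0,0,0,-1]],
  ],
)

```text
time: 18.58
position: [0.6029, -0.1297, 0.0685]
ee_rot: [-180.0, 0.1, -13.9]
force: [-1.1, -0.1, -0.2]
opening: 0.003
finger_force: 0.0
```

apply_moves(
  deltas=[
    [[-0.01,0,0,0,0,0,-1],[-0.01,0,0,0,0,0,-1],[-0.01,0,0,0,0,0,-1],[0,0,0,0,0,0,-1]],
  ],
)

```text
time: 19.08
position: [0.5924, -0.1265, 0.0713]
ee_rot: [180.0, -0.1, -13.8]
force: [0.8, 0.0, 0.0]
opening: 0.008
finger_force: 0.0
```

```bash
python3 s.py
```

```text
19.07 [ 0.5924 -0.1265  0.0713] yaw -13.84 F [0.8 0.  0. ] Tz [ 0.057  0.035 -0.011] tau6 -0.001 op 0.008
```

apply_moves(
  deltas=[
    [[-0.0095,-0.0022,0,0,0,-0.333,-1],[-0.0095,-0.0022,0,0,0,-0.333,-1],[-0.0095,-0.0022,0,0,0,-0.333,-1]],
  ],
)

```text
time: 19.45
position: [0.5832, -0.1221, 0.0713]
ee_rot: [180.0, -0.3, -6.9]
force: [4.1, -1.4, -1.0]
opening: 0.001
finger_force: 2.0
```

```bash
python3 s.py
```

```text
19.45 [ 0.5832 -0.1221  0.0713] yaw -6.9 F [ 4.1 -1.4 -1. ] Tz [-0.157 -0.714  0.028] tau6 0.244 op 0.001
```

The force is about 4 N, which matches lever friction, and it is past the bolt position. The lever is free, so I'll keep pushing along the arc.

apply_moves(
  deltas=[
    [[-0.014,-0.0033,0,0,0,-0.5,-1],[-0.014,-0.0033,0,0,0,-0.5,-1],[-0.014,-0.0033,0,0,0,-0.5,-1]],
  ],
)

```text
time: 19.82
position: [0.5667, -0.1171, 0.0713]
ee_rot: [179.9, -0.3, 3.5]
force: [3.7, -1.9, -2.3]
opening: 0.006
finger_force: 2.0
```

```bash
cat >> s.py <<'E'
import numpy as np
r=s["position"][:2]-[.5466,-.2126];print("r",np.hypot(*r).round(4),"ang-75",(np.degrees(np.arctan2(r[1],r[0]))-75).round(1),"yaw+15",s["ee_rot"][2]+15)
E
python3 s.py
```

```text
19.82 [ 0.5667 -0.1171  0.0713] yaw 3.45 F [ 3.7 -1.9 -2.3] Tz [-0.157 -0.764  0.007] tau6 0.393 op 0.006
r 0.0976 ang-75 3.1 yaw+15 18.452989056219206
```

apply_moves(
  deltas=[
    [[-0.0142,-0.0033,0,0,0,-0.5,-1],[-0.0142,-0.0033,0,0,0,-0.5,-1],[-0.0142,-0.0033,0,0,0,-0.5,-1],[-0.0142,-0.0033,0,0,0,-0.5,-1],[-0.0142,-0.0033,0,0,0,-0.5,-1]],
  ],
)

```text
time: 20.45
position: [0.5377, -0.1154, 0.0713]
ee_rot: [179.9, -0.2, 20.6]
force: [4.9, 0.1, -1.6]
opening: 0.009
finger_force: 2.0
```

```bash
python3 s.py
```

```text
20.45 [ 0.5377 -0.1154  0.0713] yaw 20.64 F [ 4.9  0.1 -1.6] Tz [-0.091 -0.752  0.047] tau6 0.42 op 0.009
r 0.0976 ang-75 20.2 yaw+15 35.64177202669353
```

apply_moves(
  deltas=[
    [[-0.0142,-0.0033,0,0,0,-0.5,-1],[-0.0142,-0.0033,0,0,0,-0.5,-1],[-0.0142,-0.0033,0,0,0,-0.5,-1],[-0.0142,-0.0033,0,0,0,-0.5,-1],[-0.0142,-0.0033,0,0,0,-0.5,-1]],
  ],
)

```text
time: 21.08
position: [0.5095, -0.1223, 0.0713]
ee_rot: [179.8, -0.2, 37.8]
force: [4.1, 1.0, -1.9]
opening: 0.004
finger_force: 2.0
```

```bash
python3 s.py
```

```text
21.07 [ 0.5095 -0.1223  0.0713] yaw 37.82 F [ 4.1  1.  -1.9] Tz [ 0.15  -0.798 -0.032] tau6 0.442 op 0.004
r 0.0976 ang-75 37.3 yaw+15 52.822526302776986
```

apply_moves(
  deltas=[
    [[-0.0142,-0.0033,0,0,0,-0.5,-1],[-0.0142,-0.0033,0,0,0,-0.5,-1],[-0.0142,-0.0033,0,0,0,-0.5,-1],[-0.0142,-0.0033,0,0,0,-0.5,-1],[-0.0142,-0.0033,0,0,0,-0.5,-1]],
  ],
)

```text
time: 21.7
position: [0.4845, -0.1371, 0.0713]
ee_rot: [179.8, -0.2, 55.0]
force: [3.0, 2.5, -0.7]
opening: 0.003
finger_force: 2.0
```

apply_moves(
  deltas=[
    [[-0.0142,-0.0033,0,0,0,-0.5,-1],[-0.0142,-0.0033,0,0,0,-0.5,-1],[-0.0142,-0.0033,0,0,0,-0.5,-1]],
  ],
)

```text
time: 22.08
position: [0.4719, -0.1493, 0.0713]
ee_rot: [179.9, -0.1, 65.3]
force: [3.1, 3.3, 0.3]
opening: 0.002
finger_force: 2.0
```

```bash
python3 s.py
```

```text
22.07 [ 0.4719 -0.1493  0.0713] yaw 65.32 F [3.1 3.3 0.3] Tz [ 0.532 -0.519 -0.   ] tau6 0.458 op 0.002
r 0.0979 ang-75 64.7 yaw+15 80.31844625169605
```

apply_moves(
  deltas=[
    [[-0.0095,-0.0022,0,0,0,-0.333,-1],[-0.0095,-0.0022,0,0,0,-0.333,-1],[-0.0095,-0.0022,0,0,0,-0.333,-1]],
  ],
)

```text
time: 22.45
position: [0.4648, -0.1587, 0.0712]
ee_rot: [179.9, -0.1, 72.1]
force: [1.5, 3.9, 0.7]
opening: 0.008
finger_force: 2.0
```

apply_moves(
  deltas=[
    [[-0.005,-0.0011,0,0,0,-0.17,-1],[-0.005,-0.0011,0,0,0,-0.17,-1]],
  ],
)

```text
time: 22.7
position: [0.4624, -0.1628, 0.0711]
ee_rot: [180.0, -0.0, 74.5]
force: [1.3, 4.2, 4.2]
opening: 0.005
finger_force: 2.1
```

```bash
python3 s.py
```

```text
22.7 [ 0.4624 -0.1628  0.0711] yaw 74.48 F [1.3 4.2 4.2] Tz [ 0.671 -0.132 -0.039] tau6 0.133 op 0.005
r 0.0979 ang-75 74.4 yaw+15 89.47584332238779
```

Close to the stop: the lever is at about 88°. Small steps from here.

apply_moves(
  deltas=[
    [[-0.005,-0.001,0,0,0,-0.1,-1],[0,0,0,0,0,0,-1]],
  ],
)

```text
time: 22.95
position: [0.4613, -0.1651, 0.0707]
ee_rot: [180.0, 0.0, 75.1]
force: [0.8, 3.2, 3.5]
opening: 0.003
finger_force: 1.7
```

```bash
python3 s.py
```

```text
22.95 [ 0.4613 -0.1651  0.0707] yaw 75.1 F [0.8 3.2 3.5] Tz [ 0.499 -0.232 -0.003] tau6 -0.051 op 0.003
r 0.0977 ang-75 75.9 yaw+15 90.10444320635891
```

apply_moves(
  deltas=[
    [[-0.004,0,0,0,0,0,-1],[0,0,0,0,0,0,-1]],
  ],
)

```text
time: 23.2
position: [0.4607, -0.1666, 0.0705]
ee_rot: [180.0, 0.0, 75.1]
force: [1.2, 4.0, 3.0]
opening: 0.006
finger_force: 1.7
```

```bash
python3 s.py
```

```text
23.2 [ 0.4607 -0.1666  0.0705] yaw 75.1 F [1.2 4.  3. ] Tz [ 0.497 -0.196 -0.002] tau6 -0.018 op 0.006
r 0.0975 ang-75 76.8 yaw+15 90.10268089997939
```

apply_moves(
  deltas=[
    [[-0.005,0,0,0,0,0,-1],[0,0,0,0,0,0,-1]],
  ],
)

```text
time: 23.45
position: [0.4604, -0.1672, 0.0704]
ee_rot: [-180.0, -0.2, 75.1]
force: [2.3, 7.8, 4.5]
opening: 0.007
finger_force: 4.2
```

```bash
python3 s.py
```

```text
23.45 [ 0.4604 -0.1672  0.0704] yaw 75.09 F [2.3 7.8 4.5] Tz [ 1.363 -0.418  0.015] tau6 -0.001 op 0.007
r 0.0974 ang-75 77.2 yaw+15 90.08586803221802
```

apply_moves(
  deltas=[
    [[-0.004,0,0,0,0,0,-1],[0,0,0,0,0,0,-1]],
  ],
)

```text
time: 23.7
position: [0.4605, -0.1671, 0.0705]
ee_rot: [-180.0, -0.4, 75.1]
force: [2.7, 13.0, 5.4]
opening: 0.008
finger_force: 6.9
```

```bash
python3 s.py
```

```text
23.7 [ 0.4605 -0.1671  0.0705] yaw 75.07 F [ 2.7 13.   5.4] Tz [ 2.291 -0.65   0.035] tau6 0.001 op 0.008
r 0.0974 ang-75 77.2 yaw+15 90.06882360293793
```

That's the hard stop: position is fixed and force is up to 13 N. Backing off, lifting away and verifying.

apply_moves(
  deltas=[
    [[0.02,0,0,0,0,0,-1],[0.03,0,0,0,0,0,-1],[0,0,-0.1,0,0,0,-1],[0,0,-0.12,0,0,0,-1],[0,0,-0.12,0,0,0,-1]],
  ],
)

```text
time: 24.32
position: [0.4643, -0.1505, 0.2072]
ee_rot: [-179.9, 0.1, 75.1]
force: [0.3, 0.1, -0.3]
opening: 0.002
finger_force: 0.0
```

apply_moves(
  deltas=[
    [[0.12,0,0,0,0,0,-1],[0.12,0,0,0,0,0,-1],[0.12,0,0,0,0,0,-1],[0,0,0,0,0,0,-1],[0,0,0,0,0,0,-1]],
  ],
)

```text
time: 24.95
position: [0.5015, -0.0118, 0.206]
ee_rot: [-180.0, 0.1, 75.1]
force: [-0.6, 0.6, 0.2]
opening: 0.002
finger_force: 0.0
```

```bash
python3 s.py; python3 - <<'E'
from h import *
f=manip.grab_frame("top");cv2.imwrite("pics/t5.png",f["pixels"][...,::-1])
W=world(f);z=W[...,2];S=np.array([.5466,-.2126])
m=(z>.119)&(z<.128);r=W[...,:2]-S;d=np.hypot(r[...,0],r[...,1]);m&=(d>.05)&(d<.125)
P=r[m];print(m.sum(),cv2.minAreaRect((P*1000).astype(np.float32)),np.degrees(np.arctan2(*P.mean(0)[::-1])))
E
```

```text
24.95 [ 0.5015 -0.0118  0.206 ] yaw 75.14 F [-0.6  0.6  0.2] Tz [-0.005 -0.079  0.001] tau6 0.003 op 0.002
r 0.2058 ang-75 27.7 yaw+15 90.13821603203606
271 ((-57.323753356933594, -39.83464050292969), (72.35751342773438, 197.42410278320312), 25.337099075317383) 172.34703273799025
```

View pics/t5.png

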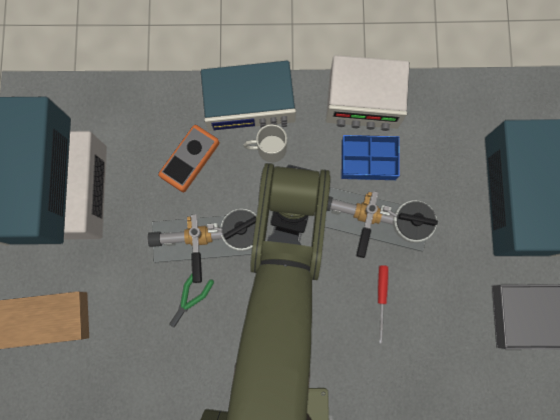

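The top picture shows lever a across the pipe, its sleeve at (364,243), with the bystanders in place and the arm clear. The stop was also clearly felt. I'll make a quick angle check and hand in.

```bash
python3 - <<'E'
from h import *
f=manip.grab_frame("top");W=world(f);z=W[...,2];r=W[...,:2]-[.5466,-.2126]
m=(z>.119)&(z<.128)&(r[...,0]<-.045)&(r[...,0]>-.13)&(r[...,1]>-.02)&(r[...,1]<.06)
P=r[m];u,s,v=np.linalg.svd(P-P.mean(0),full_matrices=False)
a=np.degrees(np.arctan2(*P.mean(0)[::-1]));print(m.sum(),a-75,np.degrees(np.arctan(v[0,1]/v[0,0]))+105)
if a-75>85: print(manip.job_done())
E
```

```text
241 88.91029451805431 89.47902289704474
the job is handed in; nothing more can be done
None
```

I turned the open valve's dial clockwise until its notch caught, then pushed its lever to the hard stop across the pipe (camera check about 89–89.5°); the shut valve and the other items looked unmoved in the last top picture, and the job is handed in.

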